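# Weigh the basket of label rolls on the bench scale

### The job

Weigh the wire basket with its two label rolls on the bench scale: while the scale's blue lever is still up, hang the basket by its hoop handle across both prongs of the fork and let go of it. Then press the blue lever all the way down against its spring, which frees the fork so that the needle shows the weight, and finish while still holding the lever down at its stop, with nothing but the fork carrying the basket, so that the reading can be taken. Keep both rolls in the basket and leave the other things on the desk where they are.

Things in the scene. Friction and masses are not known exactly. Their poses are not given: they have to be found in the camera images.
- scale: bench hanging scale, fixed: white housing at the rear (129 mm high), dial with red needle at its right front, fork above, lever at its left. Origin on the desk below where the basket hangs; x to the housing (front face 76, rear 140 mm), y to the lever's side. Base plate 18 mm high, 83 mm to the front, 85 to each side; housing y -140 to +65, dial to y -176, 155 mm high, from x 20 mm.
- fork_seat (a point): where the axis of the hung bar rests, midway between the two prongs, 205 mm above the desk; axes as the scale's. Prongs: 8 mm rods 34 mm to either side along y, from a cross-piece 108 mm behind (22 mm above this point), a V at the seat, upturned tips 26 mm in front and 16 mm above. Free between and above. The bar goes in over the tips from the front, the prongs through the hoop.
- weigh_fork (a joint): how far the fork has sunk, m: 0 at the top, at most 0.013. While the lever is up its spring props the fork at 0 (carries about 11 N); with the lever down the fork rides on the weighing spring, sinks about 12 mm per kg and turns the needle.
- arrest_lever (a joint): angle of the lever, rad: 0 released (its end sloping up), 0.26 pressed down to its stop. It springs back up when let go.
- lever_pad (a point): centre of the top face of the blue pad (36 x 44 mm) at the lever's end: 108 mm along the scale's x, 130 mm along y; 117 mm above the desk when up, 67 mm at the stop. It swings 193 mm about an axis along the scale's x (at y -60, 78 mm high): almost straight down, under 5 mm sideways. Pressing takes 2 to 4 N at first, 7 N at the stop, which is rigid. Free room round it.
- basket: dark wire basket, 100 (x) x 136 (y) x 58 mm, loose, 0.2 to 0.4 kg, with a rigid steel hoop handle. Origin: centre of its underside. The hoop stands upright across the middle, in the basket's y-z plane; its straight top bar lies along y.
- basket_grip (a point): middle of the hoop's top bar, 145 mm above the basket's underside: a bar of 8 mm along the basket's y, 108 mm long, with a red sleeve of 13 mm, 40 mm long, in its middle to grip (the prongs take the thin bar on either side of the sleeve). The basket's wall is 87 mm below.
- label_roll_1: white label roll, 54 mm across, 40 mm high, 90 g, lying flat in the basket (+y half); origin: centre of its underside
- label_roll_2: the same, in the -y half of the basket
- flask: orange drinking flask, 72 mm across, 250 mm high; bystander; origin: centre of its underside
- hole_punch: blue and grey hole punch, 106 x 148 x 66 mm; bystander
- scanner: black bar-code hand scanner lying on the desk, 35 x 139 x 65 mm; bystander
- stapler: grey stapler, 34 x 138 x 50 mm; bystander
- ink: ink pad in a red and grey tin, 72 x 106 x 16 mm; bystander

How it is judged:
By the outcome, as a careful person would: the job done as asked, in the order asked, and still so for the second after the job is handed in, while the arm keeps its last pose, push and grip.
It also fails if it takes over 48 s, if anything falls off the work surface, if the arm or the gripper's body presses on something with over 40 N, if the wrist force passes 120 N, or if a joint passes its speed limit or range.

### The arm

A 6-joint arm with a two-finger parallel gripper is mounted at the origin on a cart in front of the work surface, level with it; the furniture and walls round the work are solid. World frame = base frame: x ahead of the robot, y to its left, z up, the work surface at z = 0. Lengths are in mm, angles in degrees, forces in N, time in s.
With the tool pointing down it reaches from about 350 to 975 mm from the base axis. Payload 17.4 kg.
Tool frame: the origin (TCP) lies at the centre of the arm's flange, where the gripper is bolted on; the fingertips stand 173 mm ahead of it and the grasp point (between the pads) lies 155 mm ahead of it; z points along the fingers, y is the direction in which the jaws open and shut (so a half turn about z gives the same grasp; the last joint's range is limited). The gripper opens to 85 mm and grips with 20 to 120 N. Pads are 22 mm wide; open, the fingers measure 114 mm over their backs; the gripper's body (76 mm by 85 mm) begins 54 mm behind the grasp point. The pads swing forward as they close: fully open they stand 13 mm farther back than shut.
Start: joints at [-2.166, 6.646, 82.598, -0, 90.757, -2.166], TCP at [675.007, -0.009, 404.703] pointing down, gripper open.
Joint ranges: [-162.19, 162.19], [-47.58, 125.68], [4.15, 143.07], [-65.23, 245.23], [0.69, 171.88], [-170.13, 170.13]. Speed limits (degrees/s): [108.29, 108.29, 127.2, 180, 180, 180].

### API

Orientations are given as a 3x3 rotation matrix whose columns are the frame's x, y, z axes.
In Python, from rig import env gives the robot as it stands.
- The arm moves only by the tool jog_arm, never from a script. Its argument "motion" is a list that holds one entry, the list of rows, each a list of 7 numbers: the turn, a rotation vector about the tool's x, y, z in units of 90 degrees (1.0 is 90 degrees), then the shift along the tool's x, y, z in units of 50 cm (1.0 is 50 cm), then the closure, from 0 (fully open) to 1 (shut). In form: [[[ax, ay, az, x, y, z, fingers], ...]]. A call has 1 to 12 rows; each row shifts and turns the commanded pose from where the row before left it, along the tool's axes as they then stand; what a row does not reach is not made up. A row lasts 1/8 s, in which the tool goes at most 62.5 mm and 10.7 degrees, less where a joint would pass 70% of its speed; a pose out of reach is approached as far as the arm can. A call with a number of a shift or a turn outside -1 to 1 is refused whole. A call with a gripper value outside its range is refused whole. The fingers move at their own pace and stop on an object; the grip force is fixed at half the most. Time passes only in rows, so rows that do not move let the fingers close. It gives the time, the measured TCP pose, the force and the opening at its end, in the units of the state.
- env.state(): the state, without advancing time (a new reading comes with each control period).
- env.camera(name): name is "scene" or "side" or "wrist"; returns a dict with "frame" (384x512x3 uint8, red, green, blue), "fx", "fy", "cx", "cy" (pixels), "k1" (the pictures are not rectified: a ray, as slopes to the right and down, at radius r is drawn at 1 + k1 r^2 times it, then the intrinsics apply), "view" (4x4, takes a point from world to camera coordinates); the wrist camera has in their place "tool_from_camera" (4x4, takes a point from camera to tool coordinates, whose origin is the TCP and whose axes are the flange's). Camera axes: x right, y up, looking along -z (the intrinsics and any distortion apply to the point x, -y, -z); pixel columns grow to the right and rows downward; lengths in mm; the calibration is good to about 2 mm. A picture is of the moment at which its call begins: read the wrist's pose just before it. There is no depth.
- env.close_job(): hands the job in, once; it reports no verdict.
The state is a dict: "t": time; "joint_pos": joint angles; "joint_vel": joint speeds; "joint_torque": joint torques, N m; "tool_pos": TCP position; "eef_rot": TCP orientation; "wrist_force": force on the tool from outside, world axes, zero at the start; "ft_torque": the same for the moment, N m; "grip_width": opening from 0.0 (shut) to 1.0 (fully open).
Only numpy, scipy, OpenCV 4.12 (cv2) and the standard library are available. Lean on these libraries where they do the work, as an engineer would, in place of code of your own. Each camera call takes 0.05 s, during which the arm holds its last target. There are 200 camera calls.

## Working session

There is one attempt and no reset: what is moved stays moved. The work goes in short steps, Python scripts to look and compute and a tool call to move; the robot and the scene stay as the last step left them, time stands still between calls to the robot, and variables do not carry over. Pictures are saved under pics/ and viewed, about 8 in all and at most 12, crops included, and the job is handed in when it is done.

Besides the shell and the picture viewer there is one more tool, called after "Request:" by a JSON object that holds its "method" and its "body", one argument or row to a line. jog_arm: Moves the arm, as the interface text tells. Shifts and turns lie within -1 to 1; 1 stands for 50 cm of shift or 90 degrees of turn. Its arguments: {"type":"object","properties":{"motion":{"type":"array"}},"required":["motion"]}

```bash
mkdir -p pics; cat > h.py <<'E'
import numpy as np, cv2
from rig import env
def grab(n,save=None):
    s=env.state(); c=env.camera(n)
    if n=="wrist":
        T=np.eye(4);T[:3,:3]=np.array(s["eef_rot"]);T[:3,3]=s["tool_pos"]
        c["cw"]=T@np.array(c["tool_from_camera"])
    else: c["cw"]=np.linalg.inv(np.array(c["view"]))
    if save: cv2.imwrite("pics/"+save+".png",cv2.cvtColor(c["frame"],cv2.COLOR_RGB2BGR))
    return c
def ray(c,u,v):
    K=np.array([[c["fx"],0,c["cx"]],[0,c["fy"],c["cy"]],[0,0,1.]])
    p=cv2.undistortPoints(np.array([[[u,v]]],float),K,np.array([c["k1"],0,0,0]),).ravel()
    d=c["cw"][:3,:3]@np.array([p[0],-p[1],-1]); return c["cw"][:3,3],d/np.linalg.norm(d)
def onz(c,u,v,z):
    o,d=ray(c,u,v); return o+d*(z-o[2])/d[2]
def tri(c1,p1,c2,p2):
    o1,d1=ray(c1,*p1);o2,d2=ray(c2,*p2)
    A=np.stack([d1,-d2],1); t=np.linalg.lstsq(A,o2-o1,rcond=None)[0]
    a=o1+t[0]*d1;b=o2+t[1]*d2; return (a+b)/2,np.linalg.norm(a-b)
def proj(c,P):
    q=np.linalg.inv(c["cw"])@np.append(P,1); x,y=q[0]/-q[2],-q[1]/-q[2]; f=1+c["k1"]*(x*x+y*y)
    return c["cx"]+c["fx"]*x*f,c["cy"]+c["fy"]*y*f
E
python3 - <<'E'
from h import *
a=[grab(n)["frame"] for n in("scene","side","wrist")]
for n,f in zip(("scene","side","wrist"),a): print(n)
f=np.vstack([np.hstack(a[:2])]); 
cv2.imwrite("pics/a.png",cv2.cvtColor(cv2.resize(a[0],(800,600),interpolation=cv2.INTER_CUBIC),cv2.COLOR_RGB2BGR))
cv2.imwrite("pics/b.png",cv2.cvtColor(cv2.resize(a[1],(800,600),interpolation=cv2.INTER_CUBIC),cv2.COLOR_RGB2BGR))
for n in("scene","side"):
    c=grab(n);print(n,c["cw"].round(2).tolist(),c["fx"],c["cx"],c["cy"],c["k1"])
print(env.state())
E
```

```text
scene
side
wrist
scene [[-0.44, 0.61, -0.66, -672.49], [-0.9, -0.29, 0.33, 616.32], [0.01, 0.73, 0.68, 1387.78], [0.0, 0.0, 0.0, 1.0]] 437.98994601890735 255.29968278438315 183.16735348952096 -0.13698471380584631
side [[0.81, 0.36, -0.46, -131.52], [-0.58, 0.51, -0.63, -815.09], [0.01, 0.78, 0.62, 991.86], [0.0, 0.0, 0.0, 1.0]] 400.55236348916196 245.97362081545538 193.95122112409757 -0.07132251910905874
{'t': 0.25, 'joint_pos': array([-2.16682018e+00,  6.65864400e+00,  8.26151599e+01, -1.66980954e-03,
        9.07563144e+01, -2.16722708e+00]), 'joint_vel': array([ 0.06313509, -0.03339426, -0.06788585, -0.0133052 , -0.0347783 ,
        0.02402575]), 'joint_torque': array([ 1.75953708e-03, -7.31103015e+01, -6.31881523e+01,  8.38454980e-05,
        3.56573146e-03, -2.53147732e-05]), 'tool_pos': array([ 6.75006405e+02, -2.48133989e-02,  4.04367486e+02]), 'eef_rot': array([[-6.72723688e-06,  9.99999861e-01, -5.26389500e-04],
       [ 1.00000000e+00,  6.72237112e-06, -9.24541578e-06],
       [-9.24187591e-06, -5.26389562e-04, -9.99999861e-01]]), 'wrist_force': array([-0.30807388,  0.58478266,  0.2068417 ]), 'ft_torque': array([0.04783851, 0.0064125 , 0.00867051]), 'grip_width': 1.0010240956190657}
```

View pics/a.png

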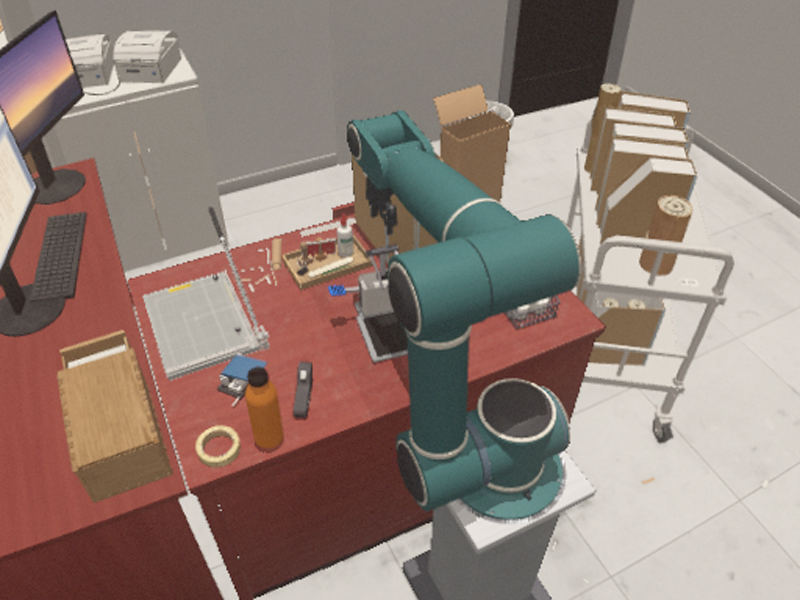

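View pics/b.png

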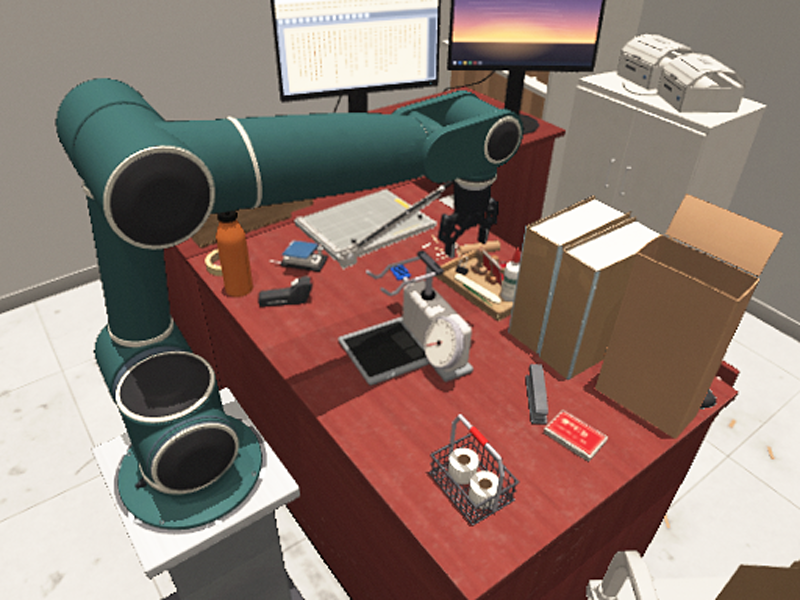

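```bash
python3 - <<'E'
from h import *
a=cv2.cvtColor(grab("side")["frame"],cv2.COLOR_RGB2BGR)
x=cv2.resize(a[155:345,225:345],None,fx=3.15,fy=3.15,interpolation=cv2.INTER_CUBIC)
b=cv2.cvtColor(grab("scene")["frame"],cv2.COLOR_RGB2BGR)
y=cv2.resize(b[130:240,200:330],None,fx=3.15,fy=3.15,interpolation=cv2.INTER_CUBIC)
y=cv2.copyMakeBorder(y,0,x.shape[0]-y.shape[0],0,0,0)
cv2.imwrite("pics/c.png",np.hstack([x,y])); print(x.shape,y.shape)
for n in("side","scene"):
    c=grab(n);f=c["frame"].astype(int);r,g,bl=f[...,0],f[...,1],f[...,2]
    for nm,m in(("blue",(bl>110)&(bl>r*1.8)&(bl>g*1.3)),("red",(r>170)&(g<70)&(bl<70))):
        k,l,st,ce=cv2.connectedComponentsWithStats(m.astype(np.uint8))
        for i in range(1,k):
            if st[i,4]>8: print(n,nm,st[i],ce[i].round(1),onz(c,*ce[i],117 if nm=="blue" else 145).round(1))
E
```

```text
(598, 378, 3) (598, 410, 3)
side blue [182 155  20  10 108] [191.8 159.1] [472. 381. 117.]
side blue [250 169  13  10  66] [255.7 173.7] [619.  156.4 117. ]
side red [354 266  30  22 169] [370.4 278. ] [ 558.9 -444.8  145. ]
side red [301 273  12  12  54] [306.3 278.5] [ 415.6 -343.3  145. ]
scene blue [210 183  11   6  50] [215.2 185.4] [616.  161.3 117. ]
```

View pics/c.png

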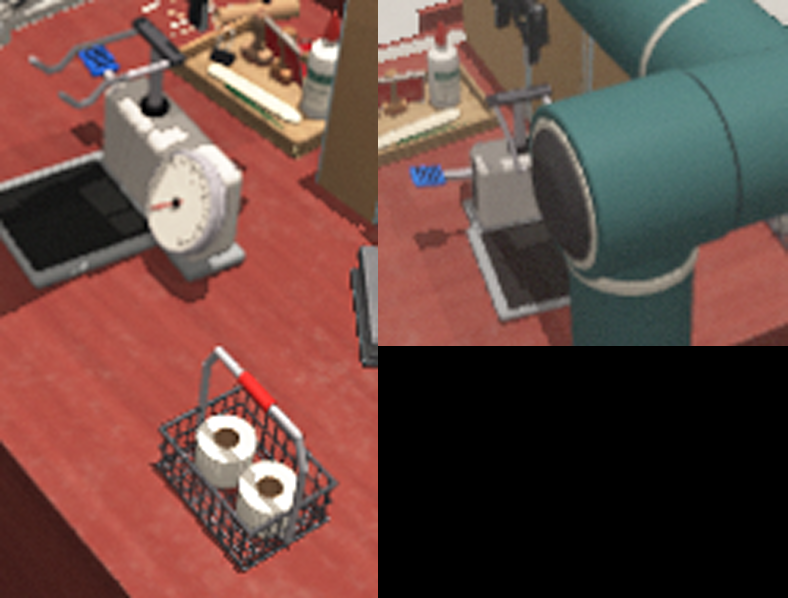

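```bash
python3 - <<'E'
from h import *
c=grab("side")
def P(u,v,z): return onz(c,u/3.15+225-.35,v/3.15+155-.35,z)[:2].round(1)
a,b=P(218,350,149),P(302,440,149); print("bar",a,b,(a+b)/2,np.degrees(np.arctan2(*(a-b)[::-1])))
a,b=P(32,62,221),P(63,98,221); print("tips",a,b,(a+b)/2,np.degrees(np.arctan2(*(a-b)[::-1])))
a,b=P(138,22,227),P(182,62,227); print("cross",a,b,(a+b)/2,np.degrees(np.arctan2(*(a-b)[::-1])))
print("plate",P(38,285,18),P(0,187+10,18),P(160,240,18))
E
```

```text
bar [ 415.4 -291.8] [ 407.5 -406.4] [ 411.45 -349.1 ] 86.0565296244452
tips [471.3  77.6] [461.6   8.2] [466.45  42.9 ] 82.04334548991201
cross [603.2  66. ] [594.4 -19.2] [598.8  23.4] 84.10303648978913
plate [403.5 -28.9] [448.  112.9] [554.1 -50.2]
```

Request:
{"method": "jog_arm", "body": {
  "motion": [
    [[0, 0, 0, 0, 0, -0.1, 0], [0, 0, 0, -0.06, -0.047, 0, 0], [0, 0, 0, -0.063, -0.047, 0, 0], [0, 0, 0, -0.063, -0.047, 0, 0], [0, 0, 0, -0.063, -0.047, 0, 0], [0, 0, 0, -0.063, -0.047, 0, 0], [0, 0, 0, -0.063, -0.047, 0, 0], [0, 0, 0, -0.063, -0.047, 0, 0], [0, 0, 0, -0.063, -0.047, 0, 0], [0, 0, 0, -0.063, -0.047, 0, 0], [0, 0, 0, -0.063, -0.047, 0, 0], [0, 0, 0, -0.06, -0.047, 0, 0]]
  ]
}}

```text
t: 2.0
tool_pos: [415.5, -344.4, 454.9]
eef_rot: [[0.0, 1.0, 0.0], [1.0, -0.0, -0.0], [-0.0, 0.0, -1.0]]
wrist_force: [0.2, -0.3, 0.2]
grip_width: 1.004
```

```bash
python3 - <<'E'
from h import *
c=grab("wrist","d"); s=env.state(); print(s["tool_pos"],s["eef_rot"].round(3).tolist(),s["joint_pos"],s["wrist_force"])
f=c["frame"].astype(int);r,g,b=f[...,0],f[...,1],f[...,2]
m=((r>150)&(g<60)&(b<60)).astype(np.uint8)
k,l,st,ce=cv2.connectedComponentsWithStats(m)
for i in range(1,k):
    if st[i,4]>60:
        q=cv2.minAreaRect(np.argwhere(l==i)[:,::-1].astype(np.float32)); print(st[i],q,onz(c,*ce[i],145))
        bx=cv2.boxPoints(q); print([onz(c,*p,145)[:2].round(1).tolist() for p in bx])
E
```

```text
[ 413.68524701 -346.73454669  454.7914299 ] [[0.002, 1.0, -0.001], [1.0, -0.002, -0.001], [-0.001, -0.001, -1.0]] [-4.26575758e+01 -1.08078772e+01  9.49855435e+01 -8.65879700e-02
  9.58088722e+01 -4.25710319e+01] [-2.04630049 -1.9678333   0.95901407]
[ 407  154   34   61 1084] ((424.5192565917969, 183.9324951171875), (58.875213623046875, 33.58906173706055), 87.45519256591797) [ 580.85190278 -352.03031555  145.        ]
[[559.5, -320.3], [591.8, -318.8], [604.3, -378.8], [570.3, -380.4]]
[246 163  11  38 305] ((251.3687744140625, 181.4930877685547), (9.513148307800293, 37.21165466308594), 3.0127875804901123) [ 409.61368433 -346.71435506  145.        ]
[[404.1, -365.3], [406.4, -327.6], [415.6, -328.1], [413.7, -365.8]]
```

View pics/d.png

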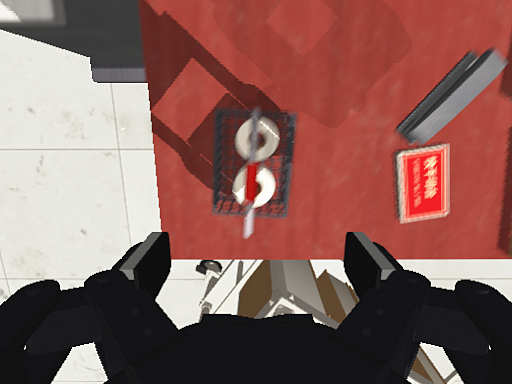

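Request:
{"method": "jog_arm", "body": {
  "motion": [
    [[0, 0, 0.039, 0, -0.01, 0, 0], [0, 0, 0, 0, 0, 0.06, 0], [0, 0, 0, 0, 0, 0.06, 0], [0, 0, 0, 0, 0, 0.06, 0], [0, 0, 0, 0, 0, 0, 0], [0, 0, 0, 0, 0, 0, 0], [0, 0, 0, 0, 0, 0, 0]]
  ]
}}

```text
t: 2.92
tool_pos: [411.6, -343.6, 366.3]
eef_rot: [[0.061, 0.998, 0.001], [0.998, -0.061, -0.001], [-0.001, 0.002, -1.0]]
wrist_force: [-1.3, 0.1, 0.1]
grip_width: 0.995
```

```bash
python3 - <<'E'
from h import *
c=grab("wrist"); s=env.state(); print(s["tool_pos"],s["eef_rot"].round(3).tolist())
f=c["frame"].astype(int);r,g,b=f[...,0],f[...,1],f[...,2]
m=((r>150)&(g<60)&(b<60)).astype(np.uint8)
k,l,st,ce=cv2.connectedComponentsWithStats(m)
for i in range(1,k):
    if st[i,4]>60:
        q=cv2.minAreaRect(np.argwhere(l==i)[:,::-1].astype(np.float32)); print(st[i],q[2],onz(c,*ce[i],147))
        bx=cv2.boxPoints(q); print([onz(c,*p,145)[:2].round(1).tolist() for p in bx])
E
```

```text
[ 411.60244772 -343.56432464  366.02069201] [[0.061, 0.998, 0.001], [0.998, -0.061, -0.001], [-0.001, 0.001, -1.0]]
[447 141  57  92 307] 86.633544921875 [ 557.42331971 -329.50983689  147.        ]
[[537.3, -306.8], [573.8, -306.9], [587.3, -369.4], [547.7, -369.4]]
[ 451  146   49   83 2617] 86.42366790771484 [ 558.98123576 -337.5492361   147.        ]
[[540.4, -310.0], [571.7, -309.9], [583.9, -366.4], [550.2, -366.5]]
[248 184  19  55 895] 1.468800663948059 [ 411.62269509 -344.62448244  147.        ]
[[403.9, -364.9], [407.6, -325.4], [419.2, -326.5], [416.2, -366.0]]
```

Request:
{"method": "jog_arm", "body": {
  "motion": [
    [[0, 0, 0.011, -0.003, 0, 0.05, 0], [0, 0, 0, 0, 0, 0.05, 0], [0, 0, 0, 0, 0, 0.032, 0], [0, 0, 0, 0, 0, 0, 0.5], [0, 0, 0, 0, 0, 0, 1], [0, 0, 0, 0, 0, 0, 1], [0, 0, 0, 0, 0, 0, 1], [0, 0, 0, 0, 0, 0, 1], [0, 0, 0, 0, 0, 0, 1], [0, 0, 0, 0, 0, 0, 1]]
  ]
}}

```text
t: 4.22
tool_pos: [411.6, -345.1, 299.4]
eef_rot: [[0.078, 0.997, 0.001], [0.997, -0.078, -0.001], [-0.001, 0.001, -1.0]]
wrist_force: [0.9, -0.3, 5.6]
grip_width: 0.132
```

Request:
{"method": "jog_arm", "body": {
  "motion": [
    [[0, 0, 0, 0, 0, -0.01, 1], [0, 0, 0, 0, 0, -0.03, 1], [0, 0, 0, 0, 0, -0.04, 1], [0, 0, 0, 0, 0, -0.05, 1], [0, 0, 0, 0, 0, -0.05, 1], [0, 0, 0, 0, 0, -0.05, 1], [0, 0, 0, 0, 0, -0.03, 1], [0, 0, 0, 0, 0, -0.015, 1], [0, 0, 0, 0, 0, 0, 1], [0, 0, 0, 0, 0, 0, 1]]
  ]
}}

```text
t: 5.48
tool_pos: [411.4, -345.0, 435.3]
eef_rot: [[0.078, 0.997, -0.001], [0.997, -0.078, 0.001], [0.001, -0.001, -1.0]]
wrist_force: [0.3, -1.4, -4.6]
grip_width: 0.126
```

Request:
{"method": "jog_arm", "body": {
  "motion": [
    [[0, 0, 0, 0.02, -0.007, 0, 1], [0, 0, 0, 0.04, -0.007, 0, 1], [0, 0, 0, 0.06, -0.007, 0, 1], [0, 0, 0, 0.06, -0.007, 0, 1], [0, 0, 0, 0.06, -0.007, 0, 1], [0, 0, 0, 0.06, -0.007, 0, 1], [0, 0, 0, 0.06, -0.007, 0, 1], [0, 0, 0, 0.06, -0.007, 0, 1], [0, 0, 0, 0.06, -0.007, 0, 1], [0, 0, 0, 0.06, -0.007, 0, 1], [0, 0, 0, 0.06, -0.007, 0, 1], [0, 0, 0, 0.06, -0.007, 0, 1]]
  ]
}}

```text
t: 6.98
tool_pos: [394.4, -11.0, 436.2]
eef_rot: [[0.078, 0.997, 0.001], [0.997, -0.078, 0.0], [0.0, 0.001, -1.0]]
wrist_force: [0.2, -0.5, -5.5]
grip_width: 0.131
```

Request:
{"method": "jog_arm", "body": {
  "motion": [
    [[0, 0, 0, 0.05, -0.003, 0, 1], [0, 0, 0.02, 0.04, 0, 0, 1], [0, 0, 0.02, 0.02, 0, 0, 1], [0, 0, 0, 0, 0, 0, 1], [0, 0, 0, 0, 0, 0, 1], [0, 0, 0, 0, 0, 0, 1]]
  ]
}}

```text
t: 7.72
tool_pos: [398.4, 41.9, 436.2]
eef_rot: [[0.141, 0.99, 0.0], [0.99, -0.141, -0.0], [-0.0, 0.0, -1.0]]
wrist_force: [0.3, -0.4, -5.6]
grip_width: 0.127
```

```bash
python3 - <<'E'
from h import *
s=env.state(); print(s["tool_pos"],s["eef_rot"].round(3).tolist(),s["joint_pos"])
w=grab("wrist","w")["frame"]; a=grab("side","s1")["frame"]
x=cv2.resize(a[120:300,170:330],(512,576),interpolation=cv2.INTER_CUBIC)
o=np.zeros((576,800,3),np.uint8); o[:,:512]=x; 
wr=cv2.resize(w,(0,0),fx=1.5,fy=1.5,interpolation=cv2.INTER_CUBIC); cv2.imwrite("pics/e.png",wr[...,::-1])
cv2.imwrite("pics/f.png",x[...,::-1])
E
```

```text
[398.35757075  41.90344852 436.22570443] [[0.141, 0.99, 0.0], [0.99, -0.141, -0.0], [-0.0, 0.0, -1.0]] [ 2.35545299e+00 -2.94074674e+01  1.10607210e+02 -1.98749946e-03
  9.87939612e+01  1.04634518e+01]
```

View pics/e.png

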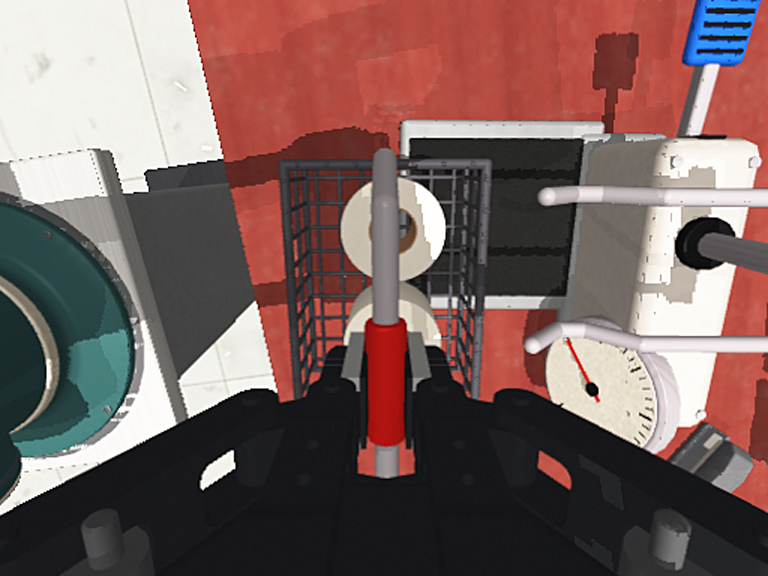

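View pics/f.png

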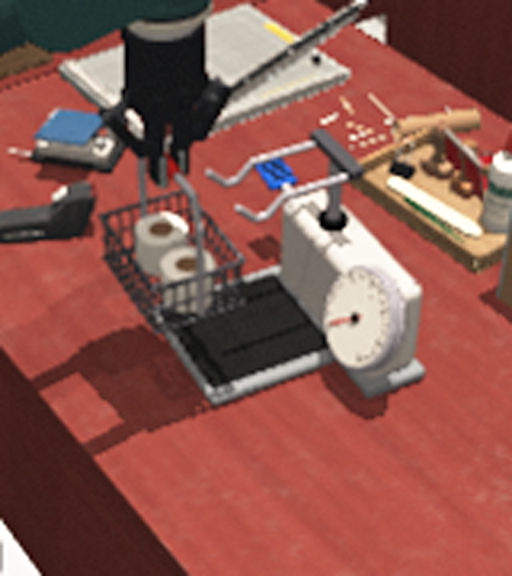

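```bash
python3 - <<'E'
from h import *
w=grab("wrist");s=grab("side")
W=lambda u,v:(u/1.5-.17,v/1.5-.17); S=lambda u,v:(u/3.2+170-.35,v/3.2+120-.35)
for n,a,b in(("L",(545,197),(210,175)),("R",(533,345),(238,211))):
    p,e=tri(w,W(*a),s,S(*b)); print(n,p.round(1),e.round(1),onz(w,*W(*a),219).round(1))
l,r=onz(w,*W(545,197),219),onz(w,*W(533,345),219)
print("tipmid",((l+r)/2).round(1),np.linalg.norm(l-r),"yaw",np.degrees(np.arctan2(*(l-r)[1::-1]))-90)
print("plate",onz(w,*W(402,122),18),onz(w,*W(604,124),18))
a,b=onz(w,*W(768,197),227),onz(w,*W(768,345),227);print(a,b)
# pad
f=w["frame"].astype(int);m=((f[...,2]>130)&(f[...,2]>f[...,0]*1.8)).astype(np.uint8);k,l_,st,ce=cv2.connectedComponentsWithStats(m)
i=1+st[1:,4].argmax();print(st[i],onz(w,*ce[i],117), onz(w,710/1.5,65/1.5,115))
# bar ends
print("bar",onz(w,*W(386,330),281).round(1),onz(w,*W(386,200),281).round(1),"sleeve",onz(w,*W(386,380),281).round(1))
E
```

```text
L [475.4  83.9 214.6] 3.7 [472.   85.1 219. ]
R [465.   16.7 214.7] 0.6 [463.4  18.9 219. ]
tipmid [467.7  52.  219. ] 66.75139761524619 yaw -7.3916142186514975
plate [426.10309937 140.24137055  18.        ] [593.72362396 114.98613614  18.        ]
[558.24439474  73.51412501 227.        ] [563.73170275   7.97258432 227.        ]
[ 456    0   51   44 1369] [614.78521587 155.45368572 117.        ] [611.85427915 138.06346002 115.        ]
bar [401.   59.5 281. ] [406.5  97.8 281. ] sleeve [398.7  43.1 281. ]
```

Request:
{"method": "jog_arm", "body": {
  "motion": [
    [[0, 0, 0, 0.018, 0, 0.03, 1], [0, 0, 0, 0.018, 0, 0.03, 1], [0, 0, 0, 0, 0.01, 0.008, 1], [0, 0, 0, 0, 0.03, 0, 1], [0, 0, 0, 0, 0.04, 0, 1], [0, 0, 0, 0, 0.04, 0, 1], [0, 0, 0, 0, 0.04, 0, 1], [0, 0, 0, 0, 0.02, 0, 1], [0, 0, 0, 0, 0.01, 0, 1], [0, 0, 0, 0, 0, 0, 1], [0, 0, 0, 0, 0, 0, 1], [0, 0, 0, 0, 0, 0, 1]]
  ]
}}

```text
t: 9.43
tool_pos: [494.8, 46.7, 402.4]
eef_rot: [[0.141, 0.99, 0.0], [0.99, -0.141, 0.0], [0.0, 0.0, -1.0]]
wrist_force: [0.1, 0.3, -5.8]
grip_width: 0.131
```

```bash
python3 - <<'E'
from h import *
w=grab("wrist")["frame"]; a=grab("side")["frame"]
x=cv2.resize(a[130:280,200:320],(480,600),interpolation=cv2.INTER_CUBIC)
y=cv2.resize(w[0:384,180:384],(319,600),interpolation=cv2.INTER_CUBIC)
cv2.imwrite("pics/g.png",np.hstack([x,y])[...,::-1])
E
```

```text
(no output)
```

View pics/g.png

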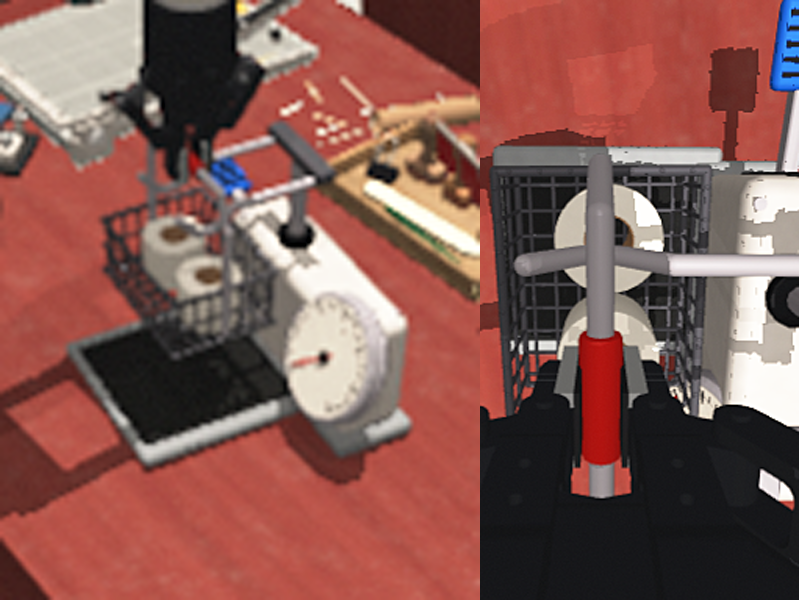

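Request:
{"method": "jog_arm", "body": {
  "motion": [
    [[0, 0, 0, 0, 0, 0.02, 1], [0, 0, 0, 0, 0, 0.03, 1], [0, 0, 0, 0, 0, 0.02, 1], [0, 0, 0, 0, 0, 0.006, 1], [0, 0, 0, 0, 0, 0, 1], [0, 0, 0, 0, 0, 0, 1]]
  ]
}}

```text
t: 10.28
tool_pos: [495.2, 46.6, 364.7]
eef_rot: [[0.141, 0.99, 0.001], [0.99, -0.141, 0.0], [0.0, 0.001, -1.0]]
wrist_force: [0.3, -0.2, -5.3]
grip_width: 0.133
```

Request:
{"method": "jog_arm", "body": {
  "motion": [
    [[0, 0, 0, 0, 0, 0.004, 1], [0, 0, 0, 0, 0, 0, 1], [0, 0, 0, 0, 0, 0, 1]]
  ]
}}

```text
t: 10.65
tool_pos: [495.1, 46.6, 362.3]
eef_rot: [[0.141, 0.99, 0.0], [0.99, -0.141, -0.0], [-0.0, 0.0, -1.0]]
wrist_force: [-0.1, -0.0, -4.4]
grip_width: 0.128
```

Request:
{"method": "jog_arm", "body": {
  "motion": [
    [[0, 0, 0, 0, 0, 0.004, 1], [0, 0, 0, 0, 0, 0, 1], [0, 0, 0, 0, 0, 0, 1]]
  ]
}}

```text
t: 11.02
tool_pos: [495.2, 46.6, 360.2]
eef_rot: [[0.141, 0.99, -0.0], [0.99, -0.141, -0.0], [-0.0, -0.0, -1.0]]
wrist_force: [0.3, 0.3, -6.1]
grip_width: 0.127
```

Request:
{"method": "jog_arm", "body": {
  "motion": [
    [[0, 0, 0, 0, 0, 0.003, 1], [0, 0, 0, 0, 0, 0, 1], [0, 0, 0, 0, 0, 0, 1]]
  ]
}}

```text
t: 11.4
tool_pos: [495.2, 46.6, 358.9]
eef_rot: [[0.141, 0.99, 0.0], [0.99, -0.141, 0.0], [0.0, 0.0, -1.0]]
wrist_force: [0.1, 0.5, -3.0]
grip_width: 0.13
```

Request:
{"method": "jog_arm", "body": {
  "motion": [
    [[0, 0, 0, 0, 0, 0.003, 1], [0, 0, 0, 0, 0, 0, 1], [0, 0, 0, 0, 0, 0, 1]]
  ]
}}

```text
t: 11.78
tool_pos: [495.2, 46.7, 358.1]
eef_rot: [[0.141, 0.99, 0.001], [0.99, -0.141, 0.0], [0.0, 0.001, -1.0]]
wrist_force: [-3.6, 0.3, 5.6]
grip_width: 0.127
```

Request:
{"method": "jog_arm", "body": {
  "motion": [
    [[0, 0, 0, 0, -0.002, -0.001, 1], [0, 0, 0, 0, 0, 0, 1], [0, 0, 0, 0, 0, 0, 0.8], [0, 0, 0, 0, 0, 0, 0.6], [0, 0, 0, 0, 0, 0, 0.5], [0, 0, 0, 0, 0, 0, 0.5], [0, 0, 0, 0, 0, 0, 0.5], [0, 0, 0, 0, 0, 0, 0.5]]
  ]
}}

```text
t: 12.78
tool_pos: [494.2, 46.8, 357.7]
eef_rot: [[0.141, 0.99, -0.0], [0.99, -0.141, -0.0], [-0.0, -0.0, -1.0]]
wrist_force: [0.4, 0.1, 1.0]
grip_width: 0.5
```

```bash
python3 - <<'E'
from h import *
w=grab("wrist")["frame"]; a=grab("side")["frame"]
x=cv2.resize(a[130:280,200:320],(480,600),interpolation=cv2.INTER_CUBIC)
y=cv2.resize(w[0:384,180:384],(319,600),interpolation=cv2.INTER_CUBIC)
cv2.imwrite("pics/i.png",np.hstack([x,y])[...,::-1])
E
```

```text
(no output)
```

View pics/i.png

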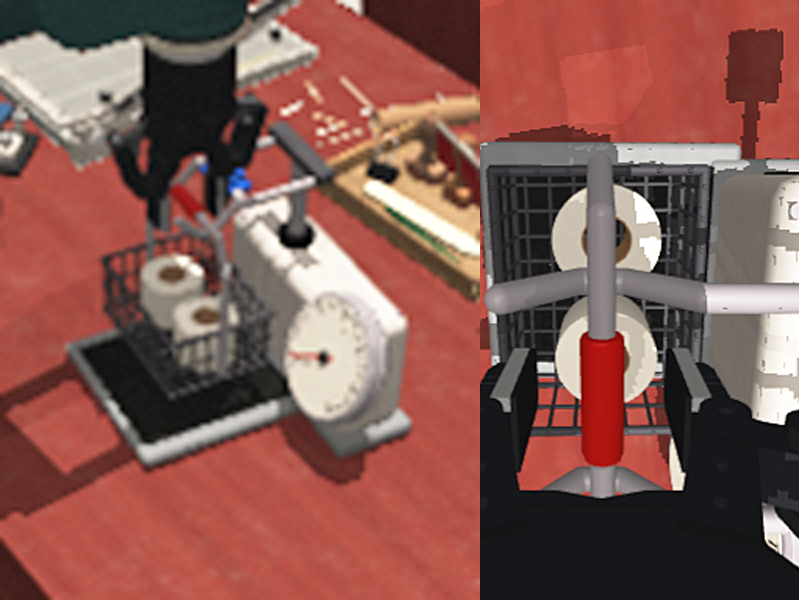

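Request:
{"method": "jog_arm", "body": {
  "motion": [
    [[0, 0, 0, 0, 0, -0.02, 0.5], [0, 0, 0, 0, 0, -0.05, 0.5], [0, 0, 0, 0, 0, -0.07, 0.5], [0, 0, 0, 0, 0, -0.07, 0.5], [0, 0, 0, 0.04, 0.034, 0, 1], [0, 0, 0, 0.05, 0.045, 0, 1], [0, 0, 0, 0.06, 0.05, 0, 1], [0, 0, 0, 0.06, 0.05, 0, 1], [0, 0, 0, 0.043, 0.035, 0, 1], [0, 0, 0, 0, 0, 0, 1], [0, 0, 0, 0, 0, 0, 1], [0, 0, 0, 0, 0, 0, 1]]
  ]
}}

```text
t: 14.38
tool_pos: [617.4, 156.4, 463.3]
eef_rot: [[0.141, 0.99, 0.001], [0.99, -0.141, 0.0], [0.0, 0.001, -1.0]]
wrist_force: [0.5, 0.1, -1.1]
grip_width: 0.002
```

```bash
python3 - <<'E'
from h import *
w=grab("wrist"); s=env.state(); print(s["tool_pos"],s["eef_rot"].round(3).tolist(),s["grip_width"])
for c,n in((w,"w"),(grab("side"),"s")):
    f=c["frame"].astype(int);m=((f[...,2]>110)&(f[...,2]>f[...,0]*1.8)&(f[...,2]>f[...,1]*1.3)).astype(np.uint8);k,l_,st,ce=cv2.connectedComponentsWithStats(cv2.morphologyEx(m,cv2.MORPH_CLOSE,np.ones((5,5))))
    for i in range(1,k):
        if st[i,4]>20: print(n,st[i],ce[i],onz(c,*ce[i],117).round(1))
x=cv2.resize(grab("side")["frame"][90:280,190:330],(442,600),interpolation=cv2.INTER_CUBIC)
y=cv2.resize(w["frame"][0:384,130:384-26],(356,600),interpolation=cv2.INTER_CUBIC)
cv2.imwrite("pics/j.png",np.hstack([x,y])[...,::-1])
E
```

```text
[617.45417202 156.42196443 463.27643024] [[0.141, 0.99, 0.001], [0.99, -0.141, 0.0], [0.0, 0.001, -1.0]] 0.0008230910466237998
w [ 243  148   33   38 1166] [258.91080617 166.60377358] [620.4 162.1 117. ]
s [182 155  20  10 119] [191.67226891 159.21008403] [471.3 380.9 117. ]
s [251 171  11   8  49] [256.12244898 174.67346939] [616.6 150.3 117. ]
```

View pics/j.png

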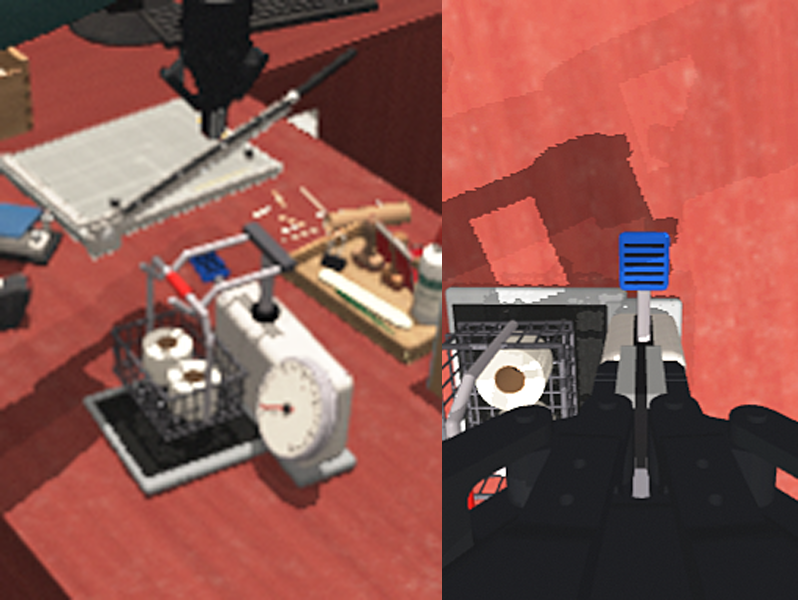

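```bash
python3 - <<'E'
from h import *
a=grab("scene");b=grab("side")
k=1/1.5625
print("tip",tri(a,(215*k,212*k),b,(443*k,188*k)),"pivot",tri(a,(265*k,340*k),b,(352*k,252*k)))
E
```

```text
tip (array([964.85163341, 384.82829711, 174.54067033]), np.float64(74.89247117835932)) pivot (array([617.61196431, 380.31659399,  36.42435364]), np.float64(29.613253012471265))
```

Request:
{"method": "jog_arm", "body": {
  "motion": [
    [[0, 0, 0, 0.009, 0.002, 0.03, 1], [0, 0, 0, 0, 0, 0.06, 1], [0, 0, 0, 0, 0, 0.08, 1], [0, 0, 0, 0, 0, 0.08, 1], [0, 0, 0, 0, 0, 0.05, 1], [0, 0, 0, 0, 0, 0.026, 1], [0, 0, 0, 0, 0, 0, 1], [0, 0, 0, 0, 0, 0, 1]]
  ]
}}

```text
t: 15.62
tool_pos: [619.8, 161.3, 300.9]
eef_rot: [[0.141, 0.99, 0.001], [0.99, -0.141, 0.0], [0.001, 0.001, -1.0]]
wrist_force: [0.0, 0.5, 0.6]
grip_width: 0.001
```

```bash
python3 - <<'E'
from h import *
w=grab("wrist"); s=env.state(); print(s["tool_pos"],s["wrist_force"])
y=cv2.resize(w["frame"],(640,480)); x=cv2.resize(grab("side")["frame"][120:240,230:270],(160,480))
cv2.imwrite("pics/k.png",np.hstack([y,x])[...,::-1])
E
```

```text
[619.74934197 161.32644912 300.99995525] [ 0.30322299  0.18424318 -0.30717306]
```

View pics/k.png

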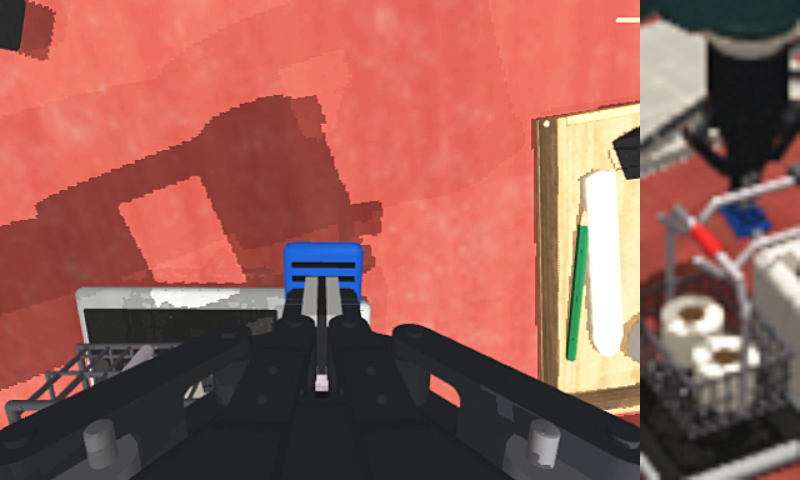

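Request:
{"method": "jog_arm", "body": {
  "motion": [
    [[0, 0, 0, 0, 0, 0.015, 1], [0, 0, 0, 0, 0, 0.015, 1], [0, 0, 0, 0, 0, 0.015, 1], [0, 0, 0, 0, 0, 0.015, 1], [0, 0, 0, 0, 0, 0.015, 1], [0, 0, 0, 0, 0, 0.015, 1], [0, 0, 0, 0, 0, 0.01, 1], [0, 0, 0, 0, 0, 0, 1], [0, 0, 0, 0, 0, 0, 1]]
  ]
}}

```text
t: 16.85
tool_pos: [619.6, 161.5, 249.8]
eef_rot: [[0.141, 0.99, 0.0], [0.99, -0.141, 0.001], [0.001, 0.0, -1.0]]
wrist_force: [1.0, 5.4, 7.0]
grip_width: -0.002
```

Request:
{"method": "jog_arm", "body": {
  "motion": [
    [[0, 0, 0, 0, 0, 0.008, 1], [0, 0, 0, 0, 0, 0, 1], [0, 0, 0, 0, 0, 0, 1]]
  ]
}}

```text
t: 17.23
tool_pos: [619.6, 161.4, 245.8]
eef_rot: [[0.141, 0.99, 0.0], [0.99, -0.141, 0.0], [0.001, 0.0, -1.0]]
wrist_force: [0.9, 4.1, 6.7]
grip_width: 0.002
```

Request:
{"method": "jog_arm", "body": {
  "motion": [
    [[0, 0, 0, 0, 0, 0.006, 1], [0, 0, 0, 0, 0, 0, 1], [0, 0, 0, 0, 0, 0, 1]]
  ]
}}

```text
t: 17.6
tool_pos: [619.6, 161.4, 242.8]
eef_rot: [[0.141, 0.99, 0.0], [0.99, -0.141, 0.0], [0.0, 0.0, -1.0]]
wrist_force: [0.0, 3.6, 6.9]
grip_width: 0.001
```

Near the stop; small steps, watching force.

Request:
{"method": "jog_arm", "body": {
  "motion": [
    [[0, 0, 0, 0, 0, 0.004, 1], [0, 0, 0, 0, 0, 0, 1], [0, 0, 0, 0, 0, 0, 1]]
  ]
}}

```text
t: 17.98
tool_pos: [619.6, 161.3, 240.9]
eef_rot: [[0.141, 0.99, 0.0], [0.99, -0.141, 0.0], [0.0, 0.0, -1.0]]
wrist_force: [0.3, 2.4, 6.0]
grip_width: -0.001
```

Request:
{"method": "jog_arm", "body": {
  "motion": [
    [[0, 0, 0, 0, 0, 0.003, 1], [0, 0, 0, 0, 0, 0, 1], [0, 0, 0, 0, 0, 0, 1]]
  ]
}}

```text
t: 18.35
tool_pos: [619.7, 161.3, 240.3]
eef_rot: [[0.141, 0.99, 0.001], [0.99, -0.141, 0.0], [0.0, 0.001, -1.0]]
wrist_force: [-4.1, 1.8, 14.6]
grip_width: 0.002
```

Request:
{"method": "jog_arm", "body": {
  "motion": [
    [[0, 0, 0, 0, 0, 0.002, 1], [0, 0, 0, 0, 0, 0, 1], [0, 0, 0, 0, 0, 0, 1]]
  ]
}}

```text
t: 18.73
tool_pos: [619.7, 161.3, 239.9]
eef_rot: [[0.141, 0.99, 0.002], [0.99, -0.141, 0.0], [0.0, 0.002, -1.0]]
wrist_force: [-6.3, 0.2, 20.3]
grip_width: -0.001
```

Request:
{"method": "jog_arm", "body": {
  "motion": [
    [[0, 0, 0, 0, 0, 0, 1], [0, 0, 0, 0, 0, 0, 1], [0, 0, 0, 0, 0, 0, 1], [0, 0, 0, 0, 0, 0, 1], [0, 0, 0, 0, 0, 0, 1], [0, 0, 0, 0, 0, 0, 1], [0, 0, 0, 0, 0, 0, 1], [0, 0, 0, 0, 0, 0, 1]]
  ]
}}

```text
t: 19.73
tool_pos: [619.7, 161.3, 239.9]
eef_rot: [[0.141, 0.99, 0.002], [0.99, -0.141, 0.0], [0.0, 0.002, -1.0]]
wrist_force: [-5.9, 0.9, 20.3]
grip_width: 0.001
```

```bash
python3 - <<'E'
from h import *
s=env.state();print(s["tool_pos"],s["wrist_force"])
x=cv2.resize(grab("side")["frame"][120:270,190:370],(720,600),interpolation=cv2.INTER_CUBIC)
cv2.imwrite("pics/l.png",x[...,::-1])
E
```

```text
[619.74267554 161.3118834  239.90194593] [-5.88797277  0.91404842 20.25920913]
```

View pics/l.png

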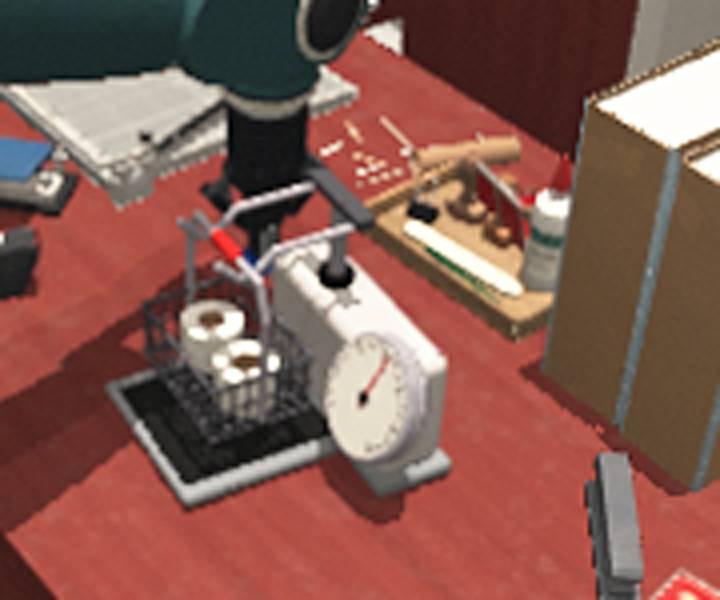

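```bash
python3 -c "
from rig import env
print(env.close_job()); print(env.state()['wrist_force'])"
```

```text
the job is handed in; nothing more can be done
None
the job is handed in; nothing more can be done
```

I hung the basket with both rolls by its hoop across both prongs while the lever was still up, and let go of it. I then pressed the blue lever down with the closed fingertips and handed the job in at about 20 s, still holding it.

**Lever:** the tool stopped moving at a fingertip height of about 67 mm. The upward force rose from 6–7 N to a steady 20 N, so it is resting on its stop.

**Basket and needle:** the last side-camera picture shows the basket hanging from the fork alone and clear of the base plate. Both rolls are in it and the needle has turned.

**Other things on the desk:** the arm did not go near any of them on purpose. The stapler looked undisturbed in the last picture; I did not check the rest closely.

**Unexplained:** a sideways force of about 6 N along x appeared once the lever reached its stop. I put it down to friction on the pad, and the picture showed no contact with the fork, but I did not confirm the cause. No check failed.

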